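Check two serving plates with the probe and snap its cap on

ROBOT

A 7-joint arm with a two-finger parallel gripper is mounted at the origin on the work surface. World frame = base frame: x ahead of the robot, y to its left, z up, the work surface at z = 0. Lengths are in m, angles in rad, forces in N, time in s.
With the tool pointing down it reaches from about 0.4 to 0.875 m from the base axis. Payload 4.4 kg.
Tool frame: the origin (TCP) lies midway between the tips of the shut fingers; the grasp point (between the pads) lies 19 mm behind it (manip.grasp_offset is the distance from the TCP to the grasp point, in m); z points along the fingers, y is the direction in which the jaws open and shut (so a half turn about z gives the same grasp; the last joint's range is limited). The gripper opens to 85 mm and grips with 20 to 120 N. Pads are 22 mm wide; open, the fingers measure 114 mm over their backs; the gripper's body (76 mm by 85 mm) begins 54 mm behind the grasp point. The pads swing forward as they close: fully open they stand 13 mm farther back than shut.
Start: joints at [-1.37, 0.628, 0.038, 1.517, -0.027, 0.996, -0.02], TCP at [0.171, 0.627, 0.231] pointing down, gripper open.
Joint ranges: [-3.06, 3.06], [-0.37, 2.12], [-1.25, 1.32], [0.18, 2.47], [-1.1, 4.24], [0.23, 1.98], [-2.94, 2.94]. Speed limits (rad/s): [2.57, 2.57, 3.14, 3.14, 3.14, 3.14, 3.14].

INTERFACE

Orientations are given as a unit quaternion [x, y, z, w].
In Python, from cell import manip gives the robot as it stands.
- The arm moves only by the shell command python3 -m jog 'ROWS' [OPENING] [FORCE]. ROWS is JSON, a list of rows, each a list of 4 numbers: the shift along the tool's x, y, z in units of 25 mm (1.0 is 25 mm), then the turn about the tool's z in units of 6 degrees (1.0 is 6 degrees). In form: [[dx, dy, dz, twist], ...]. A call has 1 to 5 rows; each row shifts and turns the pose as measured when the row begins, along the tool's axes as they then stand; what a row does not reach is not made up. A row lasts 1/8 s, in which the tool goes at most 62.5 mm and 10.7 degrees, less where a joint would pass 70% of its speed; a pose out of reach is approached as far as the arm can. A call is refused whole if a number of a shift passes 1 or a number of a turn 1, either way. A call with a gripper value outside its range is refused whole. OPENING is the gripper's target within -1 to 1 (fully open at 1, half-way at 0, shut at -1), set as the call begins (- or left out, the last holds). The fingers move at their own pace and stop on an object; FORCE is the grip in N (left out, the last holds). Time passes only in rows, so rows that do not move let the fingers close. It gives the time, the measured TCP pose, the force and the opening at its end, in the units of the state.
- manip.read_state(): the state, without advancing time (a new reading comes with each control period).
- manip.capture(name): name is "side" or "top"; returns a dict with "image" (384x512x3 uint8, red, green, blue), "camera_matrix" (3x3 intrinsics, pixels), "R" (3x3) and "t" (3): a world point X has camera coordinates R X + t. Camera axes: x right, y down, z forward; pixel columns grow to the right and rows downward; lengths in m; the calibration is good to about 2 mm. A picture is of the moment at which its call begins. There is no depth.
- manip.close_job(): hands the job in, once; it reports no verdict.
The state is a dict: "time": time; "qpos": joint angles; "qvel": joint speeds; "tau": joint torques, N m; "tool_pos": TCP position; "orientation": TCP orientation; "wrist_force": force on the tool from outside, world axes, zero at the start; "moment": the same for the moment, N m; "width": finger opening in m.
Only numpy, scipy, OpenCV 4.12 (cv2) and the standard library are available. Lean on these libraries where they do the work, as an engineer would, in place of code of your own. Each camera call takes 0.05 s, during which the arm holds its last target. There are 200 camera calls.

TASK

Take the thermometer probe out of its rest and touch its tip to the steel stud of the round plate, then to the stud of the square plate, resting it on each for a second. Then push the probe straight down into its cap in the stand until it clicks, keep pressing firmly for a second after the click so it is fully home, and lift the capped probe out. Finish while holding it upright and still, its cap on and at least 10 cm above the counter; leave everything else where it is.

Things in the scene. Friction and masses are not known exactly. Their poses are not given: they have to be found in the camera images.
- probe: Contact thermometer standing upright in its rest, 120 mm long, 90 g. Origin at its tip (lower end), z up along it. From the tip up: round steel stem 8 mm across, rounded end; a round bead 14 mm across centred at 16 mm; a black collar 26 mm across at 42 to 45 mm, which sits on the rest; the white handle; a small black top piece at 115 to 120 mm.
- probe_tip (a point): The lower end of the probe's stem (same point as the probe's origin).
- probe_grip (a point): Middle of the probe's square white handle, 80 mm above its tip: a good place to grip. The handle is 24 x 24 mm, its faces square to its x and y axes, and reaches 35 mm above and below this point.
- rest: Fixed aluminium block 70 x 70 x 50 mm high in which the probe stands; origin under its centre. Central hole 15.5 mm across, 45 mm deep; the probe's tip is 8 mm above the counter. Pull the probe straight up at least 45 mm to free it.
- stand: Fixed aluminium block 80 x 80 x 30 mm high holding the cap; origin under its centre. Round well 35 mm across, 20 mm deep (floor 10 mm above the counter).
- cap: The probe's white round snap cap, loose, standing mouth up in the well of the stand, 50 g. Origin under its centre, z out of its mouth. 32 mm across, 40 mm tall, bore 17 mm across, inner floor 5 mm above its underside. The probe's tip is home when it bears on the inner floor.
- cap_click (a point): On the cap's axis, 27 mm above its underside, between two sprung steel balls that stick into the bore. Pushing the probe in, its bead meets them with the tip 17 mm above the underside; the push rises to about 8 N, then drops to nothing with a click at about 12 mm, 7 mm before home. Pulling the cap off again takes several N.
- round_plate: Fixed round white serving plate, 110 mm across, 12 mm thick, with a steel stud 18 mm across standing 3 mm proud at its centre. Origin under its centre.
- round_stud (a point): Centre of the top of the round plate's stud, 15 mm above the counter.
- square_plate: Fixed square white serving plate, 100 x 100 mm, 12 mm thick, with the same stud at its centre. Origin under its centre.
- square_stud (a point): Centre of the top of the square plate's stud, 15 mm above the counter.
- shaker: loose steel shaker, 38 mm across, 48 mm tall, on the counter. Not part of the job; origin under its centre.
- ramekin: loose small white bowl, 42 mm across, 35 mm tall. Not part of the job; origin under its centre.
- cup: loose white mug, 76 mm across, 75 mm tall. Not part of the job; origin under its centre.
- jar: loose glass jar, 70 mm across, 100 mm tall. Not part of the job; origin under its centre.
- weight: loose steel weight, 44 mm across, 50 mm tall. Not part of the job; origin under its centre.
Mind the look-alikes: they are no part of the job. Of the things that look like the probe, the middle-sized one is meant. What is shaped like the square_plate but black or green is not meant.

How it is judged:
By the outcome, as a careful person would: the job done as asked, in the order asked, and still so for the second after the job is handed in, while the arm keeps its last pose, push and grip.
It also fails if it takes over 72 s, if anything falls off the work surface, if the arm or the gripper's body presses on something with over 40 N, if the wrist force passes 120 N, or if a joint passes its speed limit or range.

## Working session

There is one attempt and no reset: what is moved stays moved. The work goes in short steps, Python scripts to look and compute and a shell command to move; the robot and the scene stay as the last step left them, time stands still between calls to the robot, and variables do not carry over. Pictures are saved under pics/ and viewed, about 8 in all and at most 12, crops included, and the job is handed in when it is done.

```bash
mkdir -p pics; ls; cat > h.py <<'E'
import numpy as np,cv2
from cell import manip
def cap(n,f):
    c=manip.capture(n); im=cv2.cvtColor(c["image"],cv2.COLOR_RGB2BGR); cv2.imwrite(f"pics/{f}.png",im)
    np.savez(f"pics/{f}.npz",K=c["camera_matrix"],R=c["R"],t=c["t"]); return im
def cal(f):
    d=np.load(f"pics/{f}.npz"); return d["K"],d["R"],d["t"]
def ray(f,uv,z):
    K,R,t=cal(f); C=-R.T@t; d=R.T@np.linalg.inv(K)@np.array([uv[0],uv[1],1.]); return C+d*(z-C[2])/d[2]
def proj(f,X):
    K,R,t=cal(f); p=K@(R@np.array(X)+t); return p[:2]/p[2]
def tri(f1,uv1,f2,uv2):
    A=[];b=[]
    for f,uv in((f1,uv1),(f2,uv2)):
        K,R,t=cal(f); C=-R.T@t; d=R.T@np.linalg.inv(K)@np.array([uv[0],uv[1],1.]); d/=np.linalg.norm(d)
        P=np.eye(3)-np.outer(d,d); A.append(P); b.append(P@C)
    X=np.linalg.lstsq(np.vstack(A),np.hstack(b),rcond=None)[0]; return X
E
python3 - <<'E'
from h import *
a=cap("top","t0");b=cap("side","s0")
for f in("t0","s0"):
    K,R,t=cal(f);print(f,K[0,0],-R.T@t,R[2])
s=manip.read_state();print(s["time"],s["tool_pos"],s["orientation"],s["wrist_force"],s["width"],manip.grasp_offset)
cv2.imwrite("pics/t0b.png",cv2.resize(a,(800,600),interpolation=3));cv2.imwrite("pics/s0b.png",cv2.resize(b,(800,600),interpolation=3))
E
```

```text
pics
t0 347.59449443405305 [0.44014152 0.01309383 1.01076873] [ 0.12252623  0.00500806 -0.99245264]
s0 374.1952608574406 [0.32313111 0.85494576 0.70249975] [ 0.23026305 -0.78284567 -0.57804116]
0.1 [0.17118658 0.626485   0.23049581] [ 1.32990002e-01  9.91117020e-01 -8.37058296e-04 -1.05079828e-04] [-0.28855019  0.53283949  1.68195906] 0.08504452453886711 0.0187
```

View pics/t0b.png

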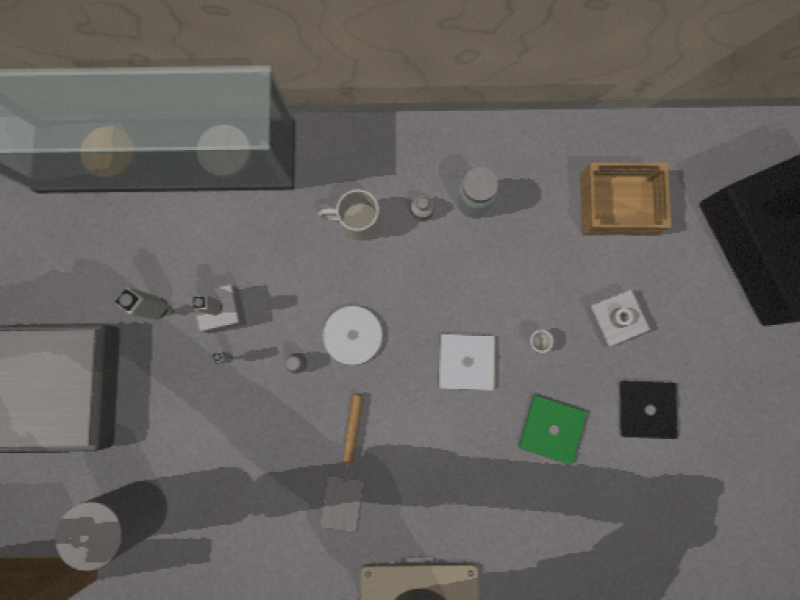

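View pics/s0b.png

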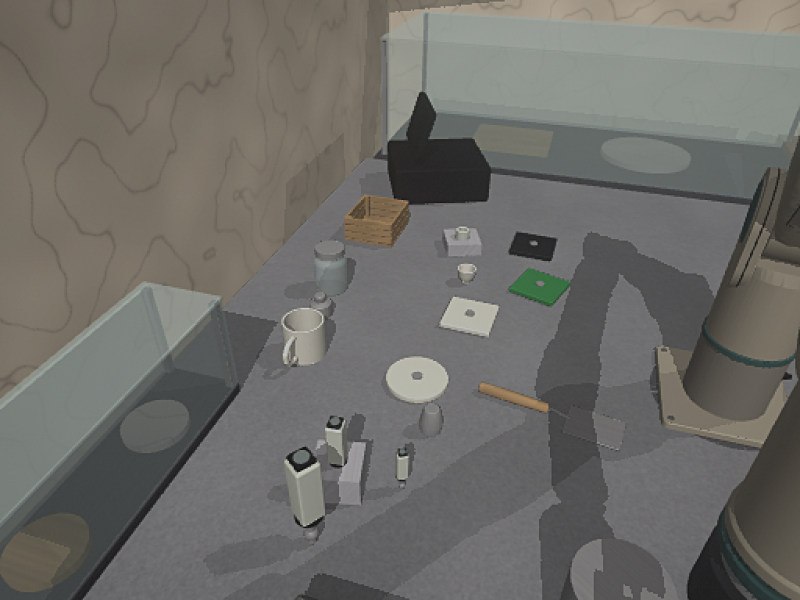

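Top view (800×600 px): probe-like things are large (127,298), middle one in the rest (205,303) and small (222,357). The middle one is my choice. Plates: round (352,335), white square (467,361), with black and green decoys. The stand with the cap is at (620,317). I'll check this in a crop and measure.

```bash
python3 - <<'E'
from h import *
a=cv2.imread("pics/t0.png");b=cv2.imread("pics/s0.png")
A=cv2.resize(a[175:240,60:160],None,fx=4,fy=4,interpolation=3)   # top probes
B=cv2.resize(b[255:350,175:275],None,fx=4,fy=4,interpolation=3)
C=cv2.resize(a[180:225,370:425],None,fx=6,fy=6,interpolation=3)
cv=np.zeros((600,800,3),np.uint8)
cv[:260,:400]=A; cv[:380,400:800]=B; cv[300:570,:330]=C
cv2.imwrite("pics/crop1.png",cv)
hsv=cv2.cvtColor(a,cv2.COLOR_BGR2HSV)
m=((hsv[...,2]>120)&(hsv[...,1]<60)).astype(np.uint8)
n,l,st,ce=cv2.connectedComponentsWithStats(m)
for i in range(1,n):
    if st[i,4]>60 and 60<ce[i,0]<450 and 150<ce[i,1]<280: 
        c=max(cv2.findContours((l==i).astype(np.uint8),0,2)[0],key=cv2.contourArea)
        r=cv2.minAreaRect(c);print(st[i],np.round(r[0],1),np.round(r[1],1),round(r[2],1),np.round(ray("t0",r[0],.012),4))
for nm,uv in(("probe top",(205,303)),("round stud",(352.5,335)),("sq stud",(467.5,361.5)),("cap top",(624,316))):
    p=np.array(uv)*.64;z={"probe top":.128,"cap top":.05}.get(nm,.015)
    X=ray("t0",p,z);print(nm,X,np.hypot(*X[:2]),"side pred",proj("s0",X)/.64)
E
```

```text
[378 185  38  37 734] [396.5 202.8] [29.4 28.5] 66.5 [ 0.5343 -0.3777  0.012 ]
[125 195  27  17 247] [138.3 203.1] [11.4 26.2] 76.0 [0.5426 0.3674 0.012 ]
[ 204  196   41   39 1163] [224.8 214.3] [36.8 37.5] 45.0 [0.5072 0.1171 0.012 ]
[339 207  15  20 156] [346.  216.5] [19. 14.] 90.0 [ 0.4967 -0.2309  0.012 ]
[ 281  214   36   39 1259] [298.5 233. ] [38. 35.] 90.0 [ 0.4512 -0.0936  0.012 ]
[236 258  59  28 608] [264.9 271.8] [58.  26.5] 1.6 [0.3438 0.0039 0.012 ]
probe top [0.55446348 0.34519328 0.128     ] 0.6531371587089565 side pred [341.1605703 413.8157317]
round stud [0.50656916 0.11433523 0.015     ] 0.5193119121230144 side pred [418.79264969 373.19673645]
sq stud [ 0.45578099 -0.09534653  0.015     ] 0.46564715658704786 side pred [470.91867743 310.96083715]
cap top [ 0.53225451 -0.37082272  0.05      ] 0.6486943414162796 side pred [462.95368344 228.08989822]
```

View pics/crop1.png

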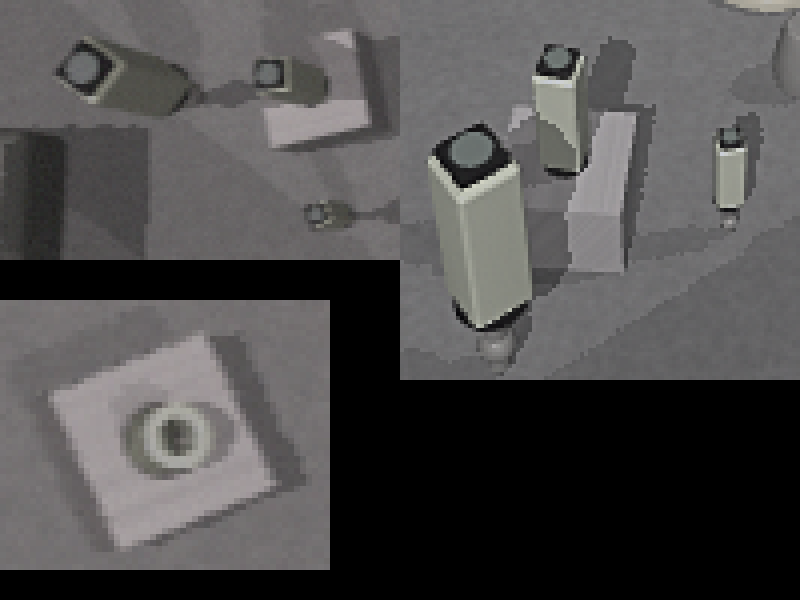

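The crop confirms the choice: the middle-sized probe is the one standing in the rest. Next I measure its yaw, triangulate the points and read the positions of the obstacles.

```bash
python3 - <<'E'
from h import *
a=cv2.imread("pics/t0.png");b=cv2.imread("pics/s0.png")
A=cv2.resize(a[183:215,116:156],None,fx=10,fy=10,interpolation=2)
B=cv2.resize(b[262:302,195:235],None,fx=10,fy=10,interpolation=2)
C=cv2.resize(b[140:170,278:314],None,fx=10,fy=10,interpolation=2)
cv=np.zeros((600,800,3),np.uint8); cv[:320,:400]=A;cv[:400,400:]=B;cv[320:600,:360]=C[:280]
cv[:]=np.clip(cv*1.6,0,255)
cv2.imwrite("pics/crop2.png",cv)
print("probe",tri("t0",(127,193.5),"s0",(215,270)))
print("big",tri("t0",(81.2,192),"s0",((473-400)/4+175,148/4+255)))
# cap mouth centre
print("cap",tri("t0",(370+178/6,180+(437-300)/6),"s0",(295.5,146.5)))
# stand corners top (z=.03)
co=[(370+x/6,180+(y-300)/6) for x,y in((48,398),(207,334),(275,485),(118,548))]
P=np.array([ray("t0",c,.03) for c in co]);print(P.round(4),P.mean(0),np.linalg.norm(P-np.roll(P,1,0),axis=1))
co=[(60+x/4,175+y/4) for x,y in((353,33),(370,125),(270,147))]
P=np.array([ray("t0",c,.05) for c in co]);print("rest",P.round(4),(P[0]+P[2])/2,np.linalg.norm(P[1]-P[0]),np.linalg.norm(P[2]-P[1]),np.degrees(np.arctan2(*(P[0]-P[1])[1::-1])))
# stud blobs (darker within plates), both views
for f,im in(("t0",a),("s0",b)):
  g=cv2.cvtColor(im,6)
  for X in((.5066,.1143,.015),(.4558,-.0953,.015)):
    u,v=proj(f,X).round().astype(int);w=g[v-8:v+9,u-8:u+9].astype(float);d=np.clip(np.percentile(w,80)-20-w,0,None);
    y,x=np.mgrid[-8:9,-8:9];d[(x**2+y**2)>49]=0;c=(u+(x*d).sum()/d.sum(),v+(y*d).sum()/d.sum());print(f,np.round(c,2),ray(f,c,.015).round(4))
E
```

```text
probe [0.55666122 0.35761899 0.12429266]
big [0.55681541 0.4548158  0.16568272]
cap [ 0.53311742 -0.37265518  0.04650568]
[[ 0.5517 -0.3194  0.03  ]
 [ 0.5813 -0.3963  0.03  ]
 [ 0.5093 -0.4236  0.03  ]
 [ 0.4806 -0.3484  0.03  ]] [ 0.5307433  -0.37193492  0.03      ] [0.07674026 0.08233639 0.07705829 0.08053117]
rest [[0.5941 0.3277 0.05  ]
 [0.5293 0.314  0.05  ]
 [0.5148 0.3831 0.05  ]] [0.55446587 0.35540684 0.05      ] 0.06624741285383719 0.07060666421055724 11.86858099593289
t0 [225.4 213.8] [0.5083 0.1149 0.015 ]
t0 [299.07 230.95] [ 0.457 -0.095  0.015]
s0 [266.48 240.15] [0.5092 0.1207 0.015 ]
s0 [300.27 200.02] [ 0.4581 -0.089   0.015 ]
```

View pics/crop2.png

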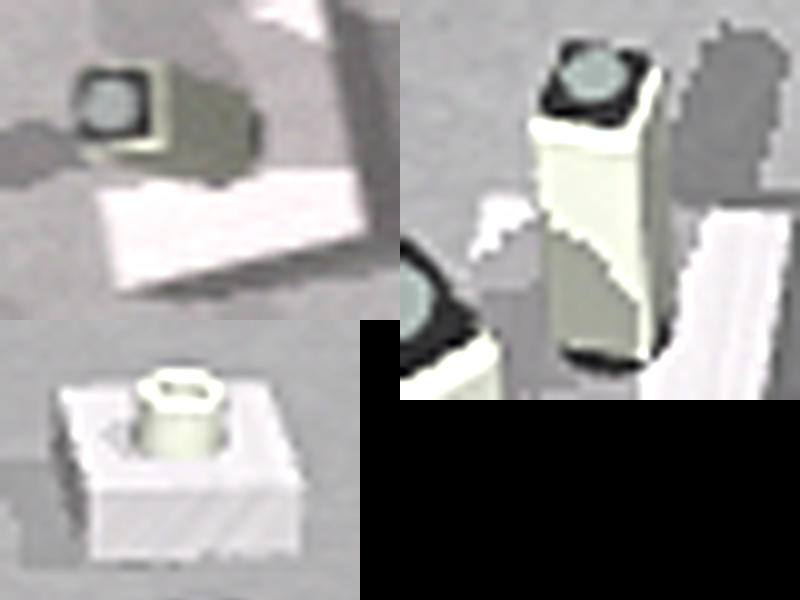

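Crop: the handle's top is at crop px (110,105) in the top view. In the side view its front and right faces show about 95:28 px, so the handle yaw is about 8°, and the rest agrees at about 12°. The probe is at (.556, .356), the big look-alike at (.557, .455), and the reach is fine. I turn the tool, opening the jaws along y, and move.

```bash
cat >> h.py <<'E'
from scipy.spatial.transform import Rotation as Ro
def go(x,y,z,yaw=None):
    s=manip.read_state();R=Ro.from_quat(s["orientation"]).as_matrix();d=R.T@(np.array([x,y,z])-s["tool_pos"])
    a=np.degrees(np.arctan2(R[1,1],R[0,1]))
    print("t %.2f"%s["time"],"pos",np.round(s["tool_pos"],4),"units",np.round(d/.025,2),"yaw_y %.1f"%a,"tilt",np.round(R[:2,2],4),"F",np.round(s["wrist_force"],1),"w %.4f"%s["width"], "" if yaw is None else "twist %.2f"%(-(yaw-a)/6))
E
python3 -m jog '[[0,0,-0.6,-1],[0,0,0,-1],[0,0,0,-1],[0,0,0,-0.9],[0,0,0,0]]' 0.3 60
python3 -c "
from h import *
go(.556,.356,.22,98)
print(ray('t0',(142,228),.08))"
```

```text
time: 0.72
tool_pos: [0.1707, 0.6246, 0.2431]
orientation: [-0.077, 0.997, -0.004, -0.001]
wrist_force: [0.1, 0.6, -0.1]
width: 0.0553
t 0.72 pos [0.1707 0.6246 0.2431] units [-13.59 -12.97   0.98] yaw_y 98.8 tilt [-0.0016 -0.0075] F [ 0.1  0.6 -0.1] w 0.0553 twist 0.14
[0.46850937 0.33122952 0.08      ]
```

```bash
python3 -m jog '[[-1,-0.95,0,0],[-1,-0.95,0,0],[-1,-0.95,0,0],[-1,-0.95,0,0],[-1,-0.95,0,0]]'
python3 -m jog '[[-1,-0.95,0,0],[-1,-0.95,0,0],[-1,-0.95,0,0],[-1,-0.95,0,0],[-1,-0.95,0,0]]'
python3 -c "
from h import *
go(.556,.356,.22,98)"
```

```text
time: 1.35
tool_pos: [0.3117, 0.5251, 0.2416]
orientation: [-0.076, 0.997, -0.004, -0.003]
wrist_force: [0.7, -0.7, 0.6]
width: 0.0552
time: 1.98
tool_pos: [0.4568, 0.4217, 0.2407]
orientation: [-0.07, 0.998, -0.005, -0.003]
wrist_force: [-0.6, 1.1, 0.6]
width: 0.0557
t 1.98 pos [0.4568 0.4217 0.2407] units [-3.57 -3.15  0.83] yaw_y 98.1 tilt [-0.0058 -0.0104] F [-0.6  1.1  0.6] w 0.0557 twist 0.01
```

```bash
python3 -m jog '[[-1,-0.9,0,0],[-1,-0.9,0,0],[-1,-0.9,0,0],[-0.6,-0.5,0,0],[0,0,0,0]]'
python3 -c "
from h import *
go(.556,.356,.17,98)
cap('top','t1');cap('side','s1')
go(.556,.356,.17,98)
"
```

```text
time: 2.6
tool_pos: [0.5616, 0.3495, 0.2393]
orientation: [-0.064, 0.998, -0.006, -0.004]
wrist_force: [-0.4, 0.7, 0.6]
width: 0.0553
t 2.60 pos [0.5616 0.3495 0.2393] units [0.16 0.32 2.77] yaw_y 97.3 tilt [-0.007  -0.0132] F [-0.4  0.7  0.6] w 0.0553 twist -0.11
t 2.70 pos [0.5595 0.3515 0.2394] units [0.09 0.23 2.77] yaw_y 97.5 tilt [-0.0083 -0.012 ] F [ 0.  -0.   0.1] w 0.0554 twist -0.08
```

```bash
python3 -m jog '[[0.1,0.25,0.9,0],[0,0,1,0],[0,0,1,0],[0,0,0.8,0],[0,0,0,0]]'
python3 - <<'E'
from h import *
a=cap('top','t1');b=cap('side','s1')
go(.556,.356,.069,98)
X=manip.read_state()["tool_pos"]; 
cv=np.zeros((480,800,3),np.uint8)
for i,(f,im) in enumerate((("t1",a),("s1",b))):
    u,v=proj(f,X).round().astype(int);cv[:,i*400:(i+1)*400]=cv2.resize(im[max(v-48,0):max(v-48,0)+96,u-40:u+40],(400,480),interpolation=2); print(u-40,v-48,proj(f,X))
cv2.imwrite("pics/crop3.png",np.clip(cv*1.4,0,255).astype(np.uint8))
E
```

```text
time: 3.32
tool_pos: [0.5466, 0.3667, 0.1459]
orientation: [-0.072, 0.997, -0.002, -0.006]
wrist_force: [-0.2, -0.4, 0.8]
width: 0.0553
t 3.42 pos [0.5483 0.3673 0.1479] units [-0.27 -0.48  3.15] yaw_y 98.2 tilt [-0.0086 -0.0035] F [-0.2 -0.4 -0.1] w 0.0552 twist 0.04
79 147 [119.37347908 195.4893024 ]
177 218 [216.67727066 266.20371495]
```

View pics/crop3.png

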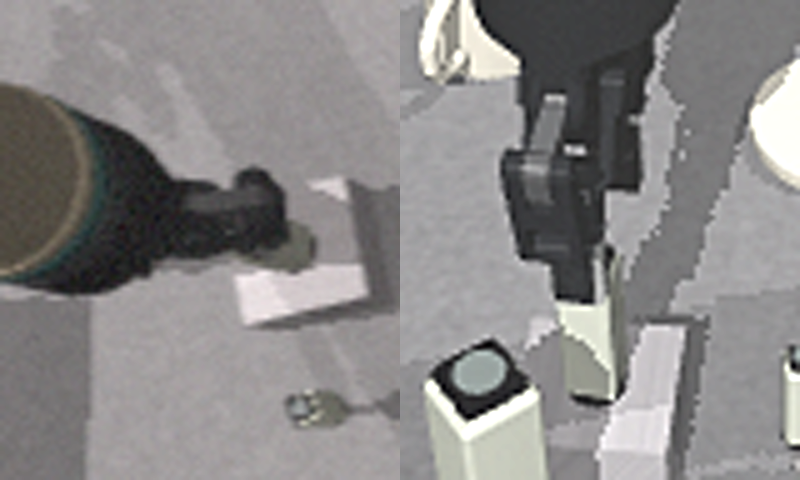

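The crop shows the open fingers just above the handle, around px (580,290). They are a little toward the big probe, as the numbers say, so I correct before descending.

```bash
python3 -m jog '[[-0.27,-0.48,0,0],[0,0,0,0]]'
python3 -c "
from h import *
go(.556,.356,.069,98)"
```

```text
time: 3.68
tool_pos: [0.5584, 0.3563, 0.1501]
orientation: [-0.072, 0.997, -0.001, -0.003]
wrist_force: [0.4, 0.2, 0.0]
width: 0.0554
t 3.67 pos [0.5584 0.3563 0.1501] units [0.08 0.   3.24] yaw_y 98.2 tilt [-0.0052 -0.0019] F [0.4 0.2 0. ] w 0.0554 twist 0.04
```

```bash
python3 -m jog '[[0.1,0,0.6,0],[0,0,0.6,0],[0,0,0.5,0],[0,0,0.5,0],[0,0,0.3,0]]'
python3 -c "
from h import *
go(.556,.356,.069,98)"
```

```text
time: 4.3
tool_pos: [0.5551, 0.3559, 0.0833]
orientation: [-0.071, 0.997, -0.0, -0.003]
wrist_force: [-0.1, -0.6, -0.3]
width: 0.0557
t 4.30 pos [0.5551 0.3559 0.0833] units [-0.04  0.    0.57] yaw_y 98.2 tilt [-0.0058 -0.0014] F [-0.1 -0.6 -0.3] w 0.0557 twist 0.03
```

```bash
python3 -m jog '[[0,0,0.5,0],[0,0,0.1,0],[0,0,0,0]]'
python3 -c "
from h import *
go(.556,.356,.069,98)"
python3 -m jog '[[0,0,0,0],[0,0,0,0],[0,0,0,0],[0,0,0,0],[0,0,0,0]]' -0.7 60
python3 -c "
from h import *
go(.556,.356,.069,98)"
```

```text
time: 4.68
tool_pos: [0.5547, 0.3558, 0.0664]
orientation: [-0.072, 0.997, -0.001, -0.003]
wrist_force: [0.1, 0.4, 0.0]
width: 0.0551
t 4.67 pos [0.5547 0.3558 0.0664] units [-0.05 -0.   -0.1 ] yaw_y 98.2 tilt [-0.0066 -0.0019] F [0.1 0.4 0. ] w 0.0551 twist 0.03
time: 5.3
tool_pos: [0.5553, 0.3567, 0.0678]
orientation: [-0.072, 0.997, 0.0, -0.002]
wrist_force: [0.2, 0.5, -0.9]
width: 0.0236
t 5.30 pos [0.5553 0.3567 0.0678] units [-0.02 -0.03 -0.05] yaw_y 98.2 tilt [-0.0048 -0.0001] F [ 0.2  0.5 -0.9] w 0.0236 twist 0.03
```

The grip is square (width 23.6 mm) with no side load. The tip is at TCP z − 0.060. I lift straight up.

```bash
python3 -m jog '[[0,0,-0.4,0],[0,0,-0.6,0],[0,0,-0.6,0],[0,0,-0.6,0],[0,0,-0.6,0]]' -1 90
python3 -m jog '[[0,0,-0.6,0],[0,0,-0.6,0],[0,0,-0.2,0],[0,0,0,0]]'
python3 -c "
from h import *
go(.508,.116,.15,98)"
```

```text
time: 5.92
tool_pos: [0.5557, 0.3564, 0.1427]
orientation: [-0.072, 0.997, -0.0, -0.002]
wrist_force: [0.1, 0.1, -1.0]
width: 0.0229
time: 6.42
tool_pos: [0.5566, 0.3567, 0.1822]
orientation: [-0.071, 0.997, 0.001, -0.001]
wrist_force: [0.1, -0.5, -0.3]
width: 0.023
t 6.42 pos [0.5566 0.3567 0.1822] units [ 3.29 -9.25  1.28] yaw_y 98.2 tilt [-0.0022  0.0011] F [ 0.1 -0.5 -0.3] w 0.0230 twist 0.03
```

```bash
python3 -m jog '[[0.35,-1,0,0],[0.35,-1,0,0],[0.35,-1,0,0],[0.35,-1,0,0],[0.35,-1,0,0]]'
python3 -m jog '[[0.35,-1,0.2,0],[0.35,-1,0.2,0],[0,0,0.2,0],[0,0,0,0]]'
python3 -c "
from h import *
go(.508,.116,.15,98)"
```

```text
time: 7.05
tool_pos: [0.5281, 0.2252, 0.1784]
orientation: [-0.074, 0.997, 0.0, -0.004]
wrist_force: [0.7, -0.8, -0.4]
width: 0.0231
time: 7.55
tool_pos: [0.5163, 0.1693, 0.1611]
orientation: [-0.072, 0.997, -0.001, -0.006]
wrist_force: [-0.3, 0.2, -0.6]
width: 0.0231
t 7.55 pos [0.5163 0.1693 0.1611] units [ 0.63 -2.06  0.45] yaw_y 98.3 tilt [-0.0117 -0.0021] F [-0.3  0.2 -0.6] w 0.0231 twist 0.05
```

```bash
python3 -m jog '[[0.3,-1,0.3,0],[0.3,-1,0.3,0],[0,0,0.4,0],[0,0,0.4,0],[0,0,0,0]]'
python3 -c "
from h import *
go(.508,.116,.12,98)"
```

```text
time: 8.18
tool_pos: [0.51, 0.1251, 0.1246]
orientation: [-0.077, 0.997, 0.002, -0.004]
wrist_force: [0.7, -0.4, -0.9]
width: 0.0231
t 8.18 pos [0.51   0.1251 0.1246] units [ 0.13 -0.35  0.18] yaw_y 98.8 tilt [-0.0091  0.003 ] F [ 0.7 -0.4 -0.9] w 0.0231 twist 0.14
```

```bash
python3 -m jog '[[0.13,-0.35,0.5,0],[0,0,0.4,0],[0,0,0,0],[0,0,0,0]]'
python3 - <<'E'
from h import *
a=cap('top','t2');b=cap('side','s2')
go(.508,.116,.075,98)
cv=np.zeros((480,800,3),np.uint8)
s=manip.read_state();R=Ro.from_quat(s["orientation"]).as_matrix();X=s["tool_pos"]+.0598*R[:,2];print("tip",X)
for i,(f,im) in enumerate((("t2",a),("s2",b))):
    u,v=proj(f,X).round().astype(int);cv[:,i*400:(i+1)*400]=cv2.resize(im[v-48:v+48,u-40:u+40],(400,480),interpolation=2); print(u-40,v-48,proj(f,X))
cv2.imwrite("pics/crop4.png",np.clip(cv*1.4,0,255).astype(np.uint8))
E
```

```text
time: 8.68
tool_pos: [0.5081, 0.1171, 0.1005]
orientation: [-0.078, 0.997, 0.002, -0.004]
wrist_force: [0.5, -0.3, -1.3]
width: 0.0229
t 8.78 pos [0.5082 0.1171 0.1006] units [ 0.01 -0.05  1.03] yaw_y 99.0 tilt [-0.0084  0.0039] F [-0.3 -0.1 -1. ] w 0.0226 twist 0.16
tip [0.50767256 0.11735836 0.04083526]
184 165 [223.57986038 213.41289475]
228 184 [267.59924444 232.28035957]
```

View pics/crop4.png

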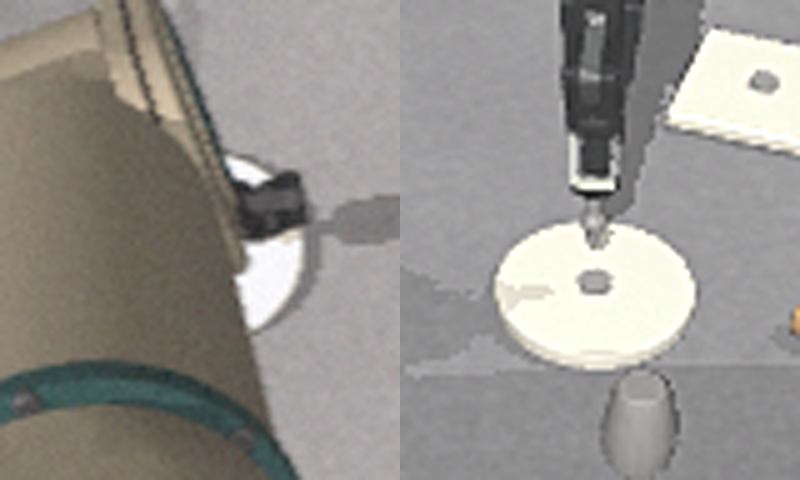

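The side view shows the tip at crop (597,247) above the stud at (595,283). I use the tip to find the camera bias.

```bash
python3 - <<'E'
from h import *
T=ray("s2",(267.4,233.4),.0408);print("tip by side",T, "bias",T-np.array([.5077,.1174,.0408]))
for c in((266.48,240.15),(300.27,200.02)):print("stud",ray("s0",c,.015))
c=(228+195/5-.1,184+283/5);print(c,ray("s2",c,.015))
E
python3 -m jog '[[0,-0.05,0.4,0],[0,0,0.2,0],[0,0,0.1,0],[0,0,0,0]]'
```

```text
tip by side [0.5069878  0.12184349 0.0408    ] bias [-7.12202136e-04  4.44349349e-03  5.55111512e-17]
stud [0.50918798 0.12065155 0.015     ]
stud [ 0.4580718  -0.08902659  0.015     ]
(266.9, 240.6) [0.50761972 0.12204494 0.015     ]
time: 9.28
tool_pos: [0.5085, 0.116, 0.0822]
orientation: [-0.078, 0.997, 0.002, -0.004]
wrist_force: [0.3, -0.9, -1.2]
width: 0.0231
```

The side camera reads y 4.4 mm high. With that removed, the stud is at (.509, .117), so the tip is centred. I descend gently to contact.

```bash
python3 -m jog '[[0,0,0.2,0],[0,0,0.1,0],[0,0,0.1,0]]'
python3 -m jog '[[0,0,0.12,0],[0,0,0.12,0]]'
```

```text
time: 9.65
tool_pos: [0.509, 0.1163, 0.0731]
orientation: [-0.078, 0.997, 0.002, -0.003]
wrist_force: [-4.0, -1.0, 30.1]
width: 0.0229
time: 9.9
tool_pos: [0.5091, 0.1163, 0.0728]
orientation: [-0.078, 0.997, 0.002, -0.002]
wrist_force: [-7.2, -1.1, 33.3]
width: 0.0231
```

```bash
python3 -m jog '[[0,0,0,0],[0,0,0,0],[0,0,0.03,0]]'; python3 -m jog '[[0,0,0.03,0],[0,0,0.03,0],[0,0,0.03,0],[0,0,0.03,0]]';python3 -m jog '[[0,0,0.03,0],[0,0,0.03,0],[0,0,0.03,0],[0,0,0.03,0]]'
```

```text
time: 10.28
tool_pos: [0.5094, 0.1164, 0.0736]
orientation: [-0.078, 0.997, 0.002, -0.001]
wrist_force: [-2.1, -0.1, 8.8]
width: 0.0231
time: 10.78
tool_pos: [0.5095, 0.1164, 0.0733]
orientation: [-0.078, 0.997, 0.002, -0.001]
wrist_force: [-2.2, -0.9, 12.1]
width: 0.0229
time: 11.28
tool_pos: [0.5095, 0.1165, 0.0733]
orientation: [-0.078, 0.997, 0.002, -0.001]
wrist_force: [-2.0, -1.5, 13.1]
width: 0.0229
```

Contact held for more than 1.6 s. On to the square plate.

```bash
python3 -m jog '[[0,0,-0.6,0],[0,0,-0.8,0],[0,0,-0.8,0],[0,0,0,0]]'
python3 -c "
from h import *
go(.458,-.0945,.125,98)"
```

```text
time: 11.78
tool_pos: [0.51, 0.1164, 0.1301]
orientation: [-0.078, 0.997, 0.002, -0.001]
wrist_force: [-0.1, -0.1, -1.1]
width: 0.0231
t 11.78 pos [0.51   0.1164 0.1301] units [ 3.36 -8.01  0.18] yaw_y 98.9 tilt [-0.0032  0.0036] F [-0.1 -0.1 -1.1] w 0.0231 twist 0.15
```

```bash
python3 -m jog '[[0.42,-1,0,0],[0.42,-1,0,0],[0.42,-1,0,0],[0.42,-1,0,0],[0.42,-1,0,0]]'
python3 -m jog '[[0.42,-1,0,0],[0.42,-1,0,0],[0,0,0,0]]'
python3 -c "
from h import *
go(.458,-.0945,.125,98)"
```

```text
time: 12.4
tool_pos: [0.4762, -0.0161, 0.1264]
orientation: [-0.081, 0.997, 0.003, -0.003]
wrist_force: [-0.2, -1.2, -0.8]
width: 0.0227
time: 12.78
tool_pos: [0.4611, -0.0727, 0.124]
orientation: [-0.079, 0.997, 0.003, -0.005]
wrist_force: [-0.2, -0.2, -0.1]
width: 0.0229
t 12.78 pos [ 0.4611 -0.0727  0.124 ] units [ 0.26 -0.84 -0.04] yaw_y 99.0 tilt [-0.0098  0.0047] F [-0.2 -0.2 -0.1] w 0.0229 twist 0.17
```

```bash
python3 -m jog '[[0.2,-0.8,0.3,0],[0,0,0.3,0],[0,0,0.3,0],[0,0,0,0]]'
python3 -c "
from h import *
go(.458,-.0945,.074,98)"
```

```text
time: 13.28
tool_pos: [0.4598, -0.089, 0.0992]
orientation: [-0.081, 0.997, 0.004, -0.005]
wrist_force: [-0.5, 0.7, 0.0]
width: 0.023
t 13.28 pos [ 0.4598 -0.089   0.0992] units [ 0.1  -0.21  1.01] yaw_y 99.3 tilt [-0.0103  0.0079] F [-0.5  0.7  0. ] w 0.0230 twist 0.21
```

```bash
python3 -m jog '[[0.1,-0.22,0.3,0],[0,0,0.3,0],[0,0,0.05,0],[0,0,0,0]]'
python3 -c "
from h import *
go(.458,-.0945,.074,98)"
```

```text
time: 13.78
tool_pos: [0.4584, -0.0938, 0.0818]
orientation: [-0.082, 0.997, 0.005, -0.005]
wrist_force: [-0.4, -0.4, 0.4]
width: 0.0234
t 13.78 pos [ 0.4584 -0.0938  0.0818] units [ 0.02 -0.03  0.31] yaw_y 99.4 tilt [-0.0099  0.0084] F [-0.4 -0.4  0.4] w 0.0234 twist 0.23
```

```bash
python3 -m jog '[[0,0,0.15,0],[0,0,0.08,0],[0,0,0.05,0],[0,0,0.03,0]]'; python3 -m jog '[[0,0,0.03,0],[0,0,0.03,0]]'
```

```text
time: 14.28
tool_pos: [0.4587, -0.0937, 0.0739]
orientation: [-0.082, 0.997, 0.004, -0.004]
wrist_force: [-0.2, 0.1, 2.1]
width: 0.0233
time: 14.52
tool_pos: [0.4588, -0.0937, 0.0734]
orientation: [-0.082, 0.997, 0.004, -0.004]
wrist_force: [-2.3, 0.5, 10.9]
width: 0.0231
```

Contact. I hold it for more than 1 s and take a picture meanwhile.

```bash
python3 -m jog '[[0,0,0.03,0],[0,0,0.03,0],[0,0,0.03,0],[0,0,0.03,0],[0,0,0.03,0]]'; python3 -m jog '[[0,0,0.03,0],[0,0,0.03,0],[0,0,0.03,0],[0,0,0.03,0],[0,0,0.03,0]]'
python3 - <<'E'
from h import *
a=cap('top','t3');b=cap('side','s3')
cv=np.zeros((480,800,3),np.uint8)
s=manip.read_state();R=Ro.from_quat(s["orientation"]).as_matrix();X=s["tool_pos"]+.0587*R[:,2];print("tip",X)
for i,(f,im) in enumerate((("t3",a),("s3",b))):
    u,v=proj(f,X).round().astype(int);cv[:,i*400:(i+1)*400]=cv2.resize(im[v-48:v+48,u-40:u+40],(400,480),interpolation=2); print(u-40,v-48,proj(f,X))
cv2.imwrite("pics/crop5.png",np.clip(cv*1.4,0,255).astype(np.uint8))
go(0.532,-.372,.125)
E
```

```text
time: 15.15
tool_pos: [0.4587, -0.0937, 0.0735]
orientation: [-0.082, 0.997, 0.004, -0.003]
wrist_force: [-1.6, -1.3, 9.4]
width: 0.023
time: 15.78
tool_pos: [0.4586, -0.0936, 0.0735]
orientation: [-0.082, 0.997, 0.003, -0.002]
wrist_force: [-1.4, 0.0, 8.7]
width: 0.0226
tip [ 0.45828714 -0.09329252  0.01477585]
258 182 [298.44754581 230.48513351]
260 151 [300.46554731 199.29863295]
t 15.88 pos [ 0.4586 -0.0936  0.0735] units [ -1.07 -11.45  -2.14] yaw_y 99.4 tilt [-0.0052  0.0058] F [-1.7  0.3  8.9] w 0.0226
```

View pics/crop5.png

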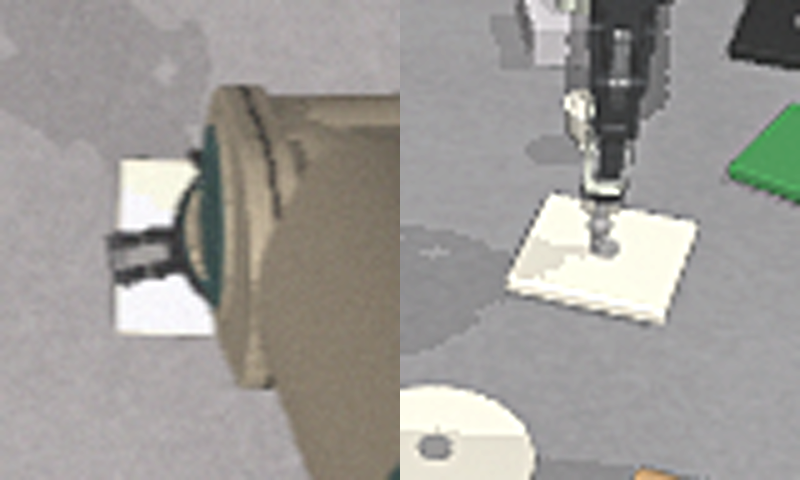

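The tip rests on the square stud at crop (603,245), held for 1.6 s. I lift and go toward the cap.

```bash
python3 -m jog '[[0,0,-0.6,0],[0,0,-0.8,0],[0,0,-0.8,0],[0,0,-0.3,0]]'
python3 -m jog '[[-0.1,-1,0,0],[-0.1,-1,0,0],[-0.1,-1,0,0],[-0.1,-1,0,0],[-0.1,-1,0,0]]'
python3 -m jog '[[-0.1,-1,0,0],[-0.1,-1,0,0],[-0.1,-1,0,0],[0,0,0,0]]'
python3 -c "
from h import *
go(.532,-.372,.14,99)"
```

```text
time: 16.38
tool_pos: [0.4583, -0.0938, 0.1372]
orientation: [-0.082, 0.997, 0.003, -0.003]
wrist_force: [-0.4, -0.9, -1.3]
width: 0.023
time: 17.0
tool_pos: [0.4913, -0.2157, 0.1349]
orientation: [-0.085, 0.996, 0.004, -0.004]
wrist_force: [-0.1, -0.2, -0.7]
width: 0.0229
time: 17.5
tool_pos: [0.5101, -0.2924, 0.131]
orientation: [-0.083, 0.997, 0.005, -0.006]
wrist_force: [-0.5, 0.9, -0.8]
width: 0.023
t 17.50 pos [ 0.5101 -0.2924  0.131 ] units [-0.34 -3.28 -0.4 ] yaw_y 99.5 tilt [-0.0122  0.0087] F [-0.5  0.9 -0.8] w 0.0230 twist 0.08
```

```bash
python3 -m jog '[[-0.1,-1,-0.2,0],[-0.1,-1,-0.2,0],[-0.1,-1,-0.2,0],[0,-0.1,-0.2,0],[0,0,0,0]]'
python3 -c "
from h import *
go(.532,-.372,.14,99)"
```

```text
time: 18.12
tool_pos: [0.5293, -0.3603, 0.1473]
orientation: [-0.086, 0.996, 0.01, -0.009]
wrist_force: [0.6, -0.2, -0.6]
width: 0.0229
t 18.12 pos [ 0.5293 -0.3603  0.1473] units [-0.03 -0.48  0.28] yaw_y 99.9 tilt [-0.019   0.0179] F [ 0.6 -0.2 -0.6] w 0.0229 twist 0.15
```

```bash
python3 -m jog '[[0,-0.5,0,0],[0,0,0,0],[0,0,0,0]]'
python3 - <<'E'
from h import *
a=cap('top','t4');b=cap('side','s4')
go(.532,-.372,.14,99)
cv=np.zeros((600,800,3),np.uint8)
s=manip.read_state();R=Ro.from_quat(s["orientation"]).as_matrix();X=s["tool_pos"]+.0587*R[:,2];print("tip",X)
for i,(f,im,w,h) in enumerate((("t4",a,25,37),("s4",b,25,37))):
    u,v=proj(f,X).round().astype(int);cv[:592,i*400:(i+1)*400]=cv2.resize(im[v-h:v+h,u-w:u+w],(400,592),interpolation=2); print(u-w,v-h,proj(f,X))
cv2.imwrite("pics/crop6.png",np.clip(cv*1.4,0,255).astype(np.uint8))
E
```

```text
time: 18.5
tool_pos: [0.5313, -0.3702, 0.1465]
orientation: [-0.088, 0.996, 0.011, -0.009]
wrist_force: [-0.2, -0.1, -1.2]
width: 0.0233
t 18.60 pos [ 0.5312 -0.3707  0.1466] units [-0.03 -0.06  0.26] yaw_y 100.0 tilt [-0.0206  0.0196] F [ 0.3  0.1 -0.7] w 0.0232 twist 0.17
tip [ 0.53002107 -0.36950719  0.0878777 ]
380 165 [404.53125654 201.65503868]
273 100 [297.56242761 136.95397743]
```

View pics/crop6.png

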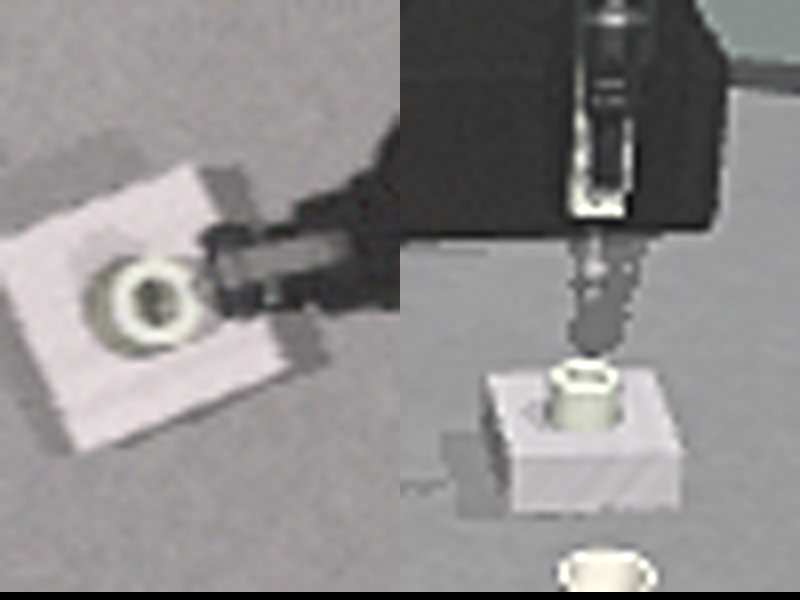

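Side view: the tip is at crop (594,300), 2 px off the prediction. The cap mouth is at (585,376) in the side view and (155,300) in the top view. Now I compute the offsets.

```bash
python3 - <<'E'
from h import *
ct=(380+155/8-.45,165+300/8-.45); cs=(273+185/8-.45,100+376/8-.45); tp=(273+194/8-.45,100+300/8-.45)
print("top",ray("t4",ct,.05),"side",ray("s4",cs,.05),"tri",tri("t4",ct,"s4",cs))
print("tip side bias",ray("s4",tp,.0879)-np.array([.5300,-.3695,.0879]))
# refine cap mouth by bright-mask in top view: outer rim contour ellipse
for f,c in(("t4",ct),("s4",cs),("t0",None),("s0",None)):
    im=cv2.imread(f"pics/{f}.png");c=c or (ct if f=="t0" else cs)
    u,v=map(int,np.round(c));w=cv2.resize(im[v-8:v+9,u-8:u+9],None,fx=8,fy=8,interpolation=2)
    g=w.astype(int);m=((g.min(2)>np.percentile(g.min(2),88))).astype(np.uint8)
    cs_=max(cv2.findContours(m,0,2)[0],key=cv2.contourArea);e=cv2.minAreaRect(cs_)
    p=(u-8+(e[0][0]+.5)/8-.5,v-8+(e[0][1]+.5)/8-.5);print(f,np.round(p,2),np.array(e[1])/8,ray(f,p,.05).round(4))
E
```

```text
top [ 0.53279751 -0.36965295  0.05      ] side [ 0.53349993 -0.36572096  0.05      ] tri [ 0.53368488 -0.37058888  0.04742766]
tip side bias [ 2.50157720e-03  1.65284143e-03 -2.77555756e-17]
t4 [399.06 202.19] [9.75 9.5 ] [ 0.5324 -0.37    0.05  ]
s4 [295.56 146.54] [8.26624203 4.16019011] [ 0.5339 -0.3656  0.05  ]
t0 [399. 202.] [10.125  9.375] [ 0.5329 -0.3699  0.05  ]
s0 [295.56 146.56] [8.26624203 4.11021805] [ 0.5339 -0.3655  0.05  ]
```

Best estimate of the cap axis is (.532, -.369). I shift by about 2 mm, lower to just above the mouth and check.

```bash
python3 -m jog '[[-0.08,0.02,0.3,0],[0,0,0.3,0],[0,0,0.2,0],[0,0,0.1,0],[0,0,0,0]]'
python3 - <<'E'
from h import *
a=cap('top','t5');b=cap('side','s5')
s=manip.read_state();R=Ro.from_quat(s["orientation"]).as_matrix();X=s["tool_pos"]+.0587*R[:,2];print("tip",X)
go(*(np.array([.532,-.369,.055])-.0587*R[:,2]))
cv=np.zeros((600,800,3),np.uint8)
for i,(f,im,w,h) in enumerate((("t5",a,25,37),("s5",b,20,30))):
    u,v=proj(f,X).round().astype(int);cv[:592,i*400:(i+1)*400]=cv2.resize(im[v-h:v+h,u-w:u+w],(400,592),interpolation=2); print(u-w,v-h,proj(f,X))
cv2.imwrite("pics/crop7.png",np.clip(cv*1.4,0,255).astype(np.uint8))
E
```

```text
time: 19.23
tool_pos: [0.5324, -0.3685, 0.1218]
orientation: [-0.088, 0.996, 0.011, -0.01]
wrist_force: [0.9, 0.9, -0.3]
width: 0.0229
tip [ 0.5313594  -0.36750023  0.06342972]
t 19.32 pos [ 0.5326 -0.3687  0.1221] units [-0.02 -0.07  0.34] yaw_y 100.1 tilt [-0.0212  0.0202] F [-0.1  0.7 -0.4] w 0.0232 
375 165 [400.10098427 202.0880626 ]
277 113 [296.60492199 143.16179432]
```

View pics/crop7.png

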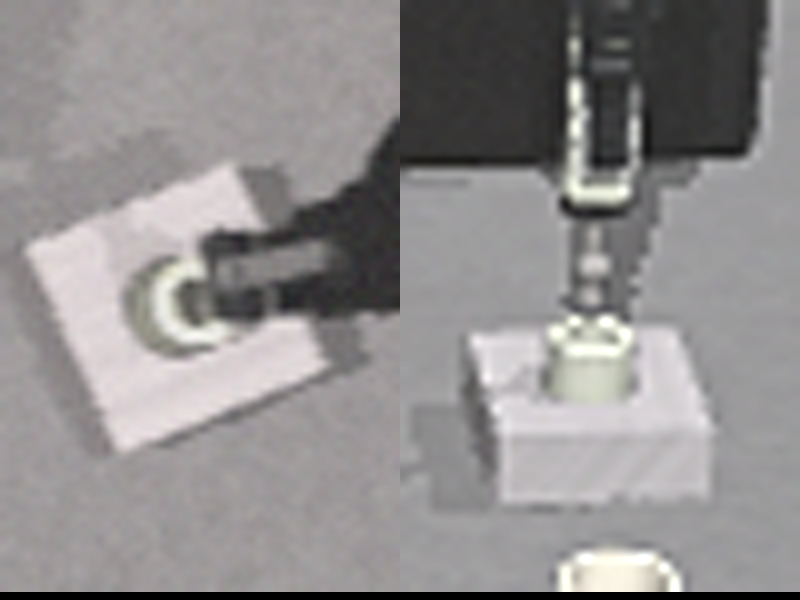

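Side view: the tip at crop (594,305) drops to about (594,335) against the mouth centre at (591,335). It is aligned to about 1 mm, so I apply the small correction and go in.

```bash
python3 -m jog '[[-0.03,-0.08,0,0],[0,0,0.2,0],[0,0,0.2,0],[0,0,0.2,0],[0,0,0,0]]'
python3 -c "
from h import *
s=manip.read_state();R=Ro.from_quat(s['orientation']).as_matrix();print('tip',s['tool_pos']+.0587*R[:,2])
go(*(np.array([.532,-.369,.035])-.0587*R[:,2]))"
```

```text
time: 19.95
tool_pos: [0.5335, -0.3705, 0.1063]
orientation: [-0.088, 0.996, 0.011, -0.009]
wrist_force: [0.2, -0.7, -0.4]
width: 0.0232
tip [ 0.53229897 -0.36937298  0.0476079 ]
t 19.95 pos [ 0.5335 -0.3705  0.1063] units [0.   0.01 0.5 ] yaw_y 100.0 tilt [-0.0208  0.0198] F [ 0.2 -0.7 -0.4] w 0.0232
```

```bash
python3 -m jog '[[0,0,0.2,0],[0,0,0.2,0],[0,0,0.15,0],[0,0,0,0]]'
python3 -c "
from h import *
s=manip.read_state();R=Ro.from_quat(s['orientation']).as_matrix();print('tip',s['tool_pos']+.0587*R[:,2])
go(*(np.array([.532,-.369,.027])-.0587*R[:,2]))"
```

```text
time: 20.45
tool_pos: [0.533, -0.3704, 0.0915]
orientation: [-0.088, 0.996, 0.011, -0.01]
wrist_force: [0.0, -0.1, -1.1]
width: 0.0234
tip [ 0.53179734 -0.369223    0.0328186 ]
t 20.45 pos [ 0.533  -0.3704  0.0915] units [-0.01  0.    0.23] yaw_y 100.0 tilt [-0.0211  0.0197] F [ 0.  -0.1 -1.1] w 0.0234
```

The bead is in the mouth with no side load. Now I push.

```bash
python3 -m jog '[[0,0,0.15,0],[0,0,0.1,0],[0,0,0.08,0],[0,0,0.08,0]]'
python3 -m jog '[[0,0,0.08,0],[0,0,0.08,0]]'
```

```text
time: 20.95
tool_pos: [0.5327, -0.3718, 0.0851]
orientation: [-0.087, 0.996, 0.009, -0.01]
wrist_force: [-3.7, 1.4, 14.9]
width: 0.0229
time: 21.2
tool_pos: [0.5328, -0.3718, 0.0851]
orientation: [-0.087, 0.996, 0.009, -0.009]
wrist_force: [-4.4, 2.5, 12.8]
width: 0.0229
```

```bash
python3 -m jog '[[0,0,0.08,0]]'; python3 -m jog '[[0,0,0.1,0]]';python3 -m jog '[[0,0,0.1,0]]'
```

```text
time: 21.32
tool_pos: [0.5327, -0.3718, 0.0851]
orientation: [-0.087, 0.996, 0.009, -0.009]
wrist_force: [-3.2, 1.5, 12.6]
width: 0.0229
time: 21.45
tool_pos: [0.5328, -0.3717, 0.085]
orientation: [-0.087, 0.996, 0.008, -0.009]
wrist_force: [-4.9, 2.7, 16.5]
width: 0.0229
time: 21.58
tool_pos: [0.5327, -0.3717, 0.085]
orientation: [-0.087, 0.996, 0.008, -0.009]
wrist_force: [-3.3, 3.5, 15.3]
width: 0.0235
```

It stalls at tip z ≈ 0.026, right where the bead meets the balls, with side loads of (-4, +3) N. I nudge toward the free side while pressing.

```bash
python3 -m jog '[[0,0,-0.1,0],[0.05,0.05,0,0],[0,0,0,0]]'
python3 -c "
from h import *
go(.533,-.37,.085)
print(manip.read_state()['moment'])"
python3 -m jog '[[0,0,0.1,0],[0,0,0.1,0],[0,0,0.1,0]]'
python3 -c "
from h import *
go(.533,-.37,.085)
print(manip.read_state()['moment'])"
```

```text
time: 21.95
tool_pos: [0.5315, -0.3706, 0.0879]
orientation: [-0.087, 0.996, 0.008, -0.009]
wrist_force: [-0.6, -0.5, -0.5]
width: 0.0231
t 21.95 pos [ 0.5315 -0.3706  0.0879] units [-0.06  0.01  0.12] yaw_y 100.0 tilt [-0.0184  0.0144] F [-0.6 -0.5 -0.5] w 0.0231 
[-0.10371259  0.07696158  0.01064777]
time: 22.32
tool_pos: [0.5325, -0.372, 0.0829]
orientation: [-0.087, 0.996, 0.007, -0.007]
wrist_force: [-3.3, 1.9, 8.5]
width: 0.023
t 22.32 pos [ 0.5325 -0.372   0.0829] units [-0.03  0.08 -0.08] yaw_y 99.9 tilt [-0.0161  0.0118] F [-3.3  1.9  8.5] w 0.0230 
[ 0.28784767  0.61911348 -0.01369666]
```

```bash
python3 -m jog '[[0,0,0.1,0],[0,0,0.1,0]]'; python3 -m jog '[[0.03,0.03,0.12,0],[0.03,0.03,0.12,0]]'
```

```text
time: 22.58
tool_pos: [0.5324, -0.3717, 0.0778]
orientation: [-0.087, 0.996, 0.007, -0.008]
wrist_force: [-0.1, -0.1, 0.3]
width: 0.023
time: 22.82
tool_pos: [0.5316, -0.3709, 0.0731]
orientation: [-0.087, 0.996, 0.006, -0.007]
wrist_force: [-3.5, 2.1, 29.7]
width: 0.0233
```

It clicked (force fell to 0.3 N at z=.0778) and bottomed at z=.0731, which is home. I keep pressing for more than 1 s.

```bash
python3 -m jog '[[0,0,0.1,0],[0,0,0.1,0],[0,0,0.1,0],[0,0,0.1,0],[0,0,0.1,0]]';  python3 -m jog '[[0,0,0.1,0],[0,0,0.1,0],[0,0,0.1,0],[0,0,0.1,0],[0,0,0.1,0]]'; python3 -m jog '[[0,0,0.1,0],[0,0,0.1,0]]'
```

```text
time: 23.45
tool_pos: [0.5317, -0.3709, 0.0732]
orientation: [-0.086, 0.996, 0.005, -0.006]
wrist_force: [-3.9, 3.4, 19.1]
width: 0.0228
time: 24.08
tool_pos: [0.5316, -0.3707, 0.0732]
orientation: [-0.086, 0.996, 0.004, -0.006]
wrist_force: [-4.4, 2.3, 18.8]
width: 0.0231
time: 24.32
tool_pos: [0.5316, -0.3707, 0.0732]
orientation: [-0.085, 0.996, 0.003, -0.006]
wrist_force: [-5.1, 3.1, 19.0]
width: 0.0229
```

```bash
python3 -m jog '[[0,0,0,0],[0,0,-0.2,0],[0,0,-0.3,0],[0,0,-0.4,0],[0,0,-0.4,0]]'; python3 -m jog '[[0,0,-0.5,0],[0,0,-0.6,0],[0,0,-0.6,0],[0,0,-0.6,0],[0,0,-0.6,0]]'
python3 -m jog '[[0,0,-0.3,0],[0,0,0,0],[0,0,0,0],[0,0,0,0]]'
python3 -c "
from h import *
go(.533,-.37,.2)"
```

```text
time: 24.95
tool_pos: [0.5311, -0.37, 0.1062]
orientation: [-0.086, 0.996, 0.004, -0.007]
wrist_force: [0.1, -1.1, -1.4]
width: 0.0226
time: 25.58
tool_pos: [0.5324, -0.3706, 0.1845]
orientation: [-0.086, 0.996, 0.004, -0.007]
wrist_force: [0.0, 0.7, -1.1]
width: 0.0227
time: 26.08
tool_pos: [0.5326, -0.3707, 0.1931]
orientation: [-0.086, 0.996, 0.004, -0.007]
wrist_force: [-0.9, 0.4, -1.9]
width: 0.0228
t 26.07 pos [ 0.5326 -0.3707  0.1931] units [-0.02  0.03 -0.28] yaw_y 99.8 tilt [-0.0139  0.0061] F [-0.9  0.4 -1.9] w 0.0228
```

```bash
python3 -m jog '[[0,0,-0.4,0],[0,0,-0.2,0],[0,0,0,0],[0,0,0,0],[0,0,0,0]]'
python3 -m jog '[[0,0,0,0],[0,0,0,0],[0,0,0,0]]'
python3 - <<'E'
from h import *
a=cap('top','t6');b=cap('side','s6')
go(.5326,-.3707,.2)
A=cv2.resize(a[100:300],(512,200));B=cv2.resize(b[70:170,245:345],(400,400),interpolation=2)
cv=np.zeros((600,800,3),np.uint8);cv[:400,:400]=B;cv[400:,:512]=A;cv[:392,400:]=cv2.resize(b[60:340,100:400],(400,392))
cv2.imwrite("pics/crop8.png",np.clip(cv*1.4,0,255).astype(np.uint8))
s=manip.read_state();print(np.abs(s['qvel']).max())
E
```

```text
time: 26.7
tool_pos: [0.5326, -0.3706, 0.2085]
orientation: [-0.086, 0.996, 0.004, -0.007]
wrist_force: [-1.0, -0.8, -0.5]
width: 0.023
time: 27.08
tool_pos: [0.5324, -0.3705, 0.2081]
orientation: [-0.086, 0.996, 0.004, -0.007]
wrist_force: [-0.5, 0.9, -0.8]
width: 0.0234
t 27.18 pos [ 0.5324 -0.3705  0.2082] units [-0.01 -0.01  0.33] yaw_y 99.8 tilt [-0.0154  0.0071] F [-0.7  0.5 -1. ] w 0.0228 
0.0017236546491730747
```

View pics/crop8.png

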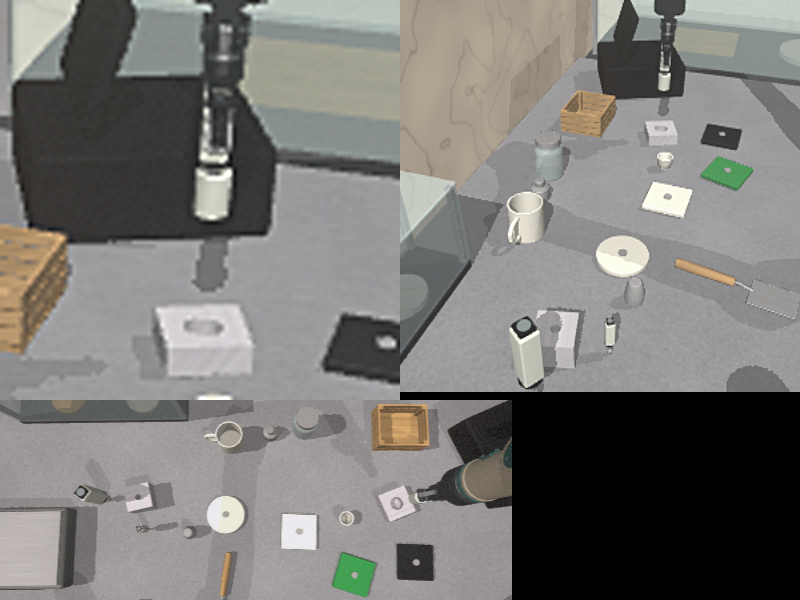

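The picture shows the cap on the probe at crop (212,195), held above the empty stand well (205,327), with everything else where it was. The arm is still, so I hand in.

```bash
python3 -c "
from cell import manip
print(manip.close_job())"
```

```text
the job is handed in; nothing more can be done
None
```

I completed every step in order and handed the job in at about 27 s of the 72 s allowed. `close_job` gives no verdict, so the checks below are mine.

- **Pick-up:** I took the middle-sized probe out of its rest with a square grip, about 23 mm opening.
- **Studs:** The tip rested on the round stud for about 1.6 s and then on the white square plate's stud for about 1.6 s. The push was about 9–13 N for most of both. It peaked at 33 N for a moment when it first met the round stud.
- **Cap:** The push first stalled where the bead meets the balls, at about 15 N with some side load. I backed off about 3 mm, shifted about 1 mm and pushed again. It clicked, with the force dropping to 0.3 N, and then bottomed at the expected home height. I kept pressing at about 19 N for 1.5 s.
- **Last checks:** The final picture shows the cap on the probe and the stand's well empty, with the other things unmoved. The underside of the cap is about 14 cm above the counter, the joints are still, and the tool leans about 1°.
- **What disagreed:** The side camera read up to about 4 mm off in y against the robot, and the two views differed on the cap by about the same. I corrected for this using the probe tip seen in the side view.

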